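# Crib-stack the slats and sort the clock scrap

## Robot

A 6-joint arm with a two-finger parallel gripper is mounted at the origin on the work surface. World frame = base frame: x ahead of the robot, y to its left, z up, the work surface at z = 0. Lengths are in mm, angles in rad, forces in N, time in s.
With the tool pointing down it reaches from about 300 to 875 mm from the base axis. Payload 4.2 kg.
Tool frame: the origin (TCP) lies midway between the tips of the shut fingers; the grasp point (between the pads) lies 19 mm behind it (pinch_z is the distance from the TCP to the grasp point, in mm); z points along the fingers, y is the direction in which the jaws open and shut (so a half turn about z gives the same grasp; the last joint's range is limited). The gripper opens to 85 mm and grips with 20 to 120 N. Pads are 22 mm wide; open, the fingers measure 114 mm over their backs; the gripper's body (76 mm by 85 mm) begins 54 mm behind the grasp point. The pads swing forward as they close: fully open they stand 13 mm farther back than shut.
Start: joints at [-1.284, 0.32, 1.565, -0, 1.257, -0.02], TCP at [173.658, -548.164, 231.338] pointing down, gripper open.
Joint ranges: [-3.11, 3.11], [-0.84, 2.01], [0.21, 2.61], [-1.34, 4.49], [0.05, 2.63], [-2.56, 2.56]. Speed limits (rad/s): [2.57, 2.57, 3.14, 3.14, 3.14, 3.14].

## Interface

Orientations are given as a unit quaternion [w, x, y, z].
In Python, from workcell import * gives the robot as it stands. Calls block until the motion is done:
- move_pose(position, orientation): joint-space move of the TCP to a pose.
- move_straight(position, frame=None, vel=150, force_limit=None): straight line of the TCP; frame=None keeps the orientation; vel is the mean speed in mm/s. With force_limit (N) it stops when the force on the tool has changed by that much, and returns True; else False.
- move_joints(angles): joint-space move.
- set_gripper(opening, effort=None): finger opening in mm; effort is the grip in N (None keeps the last); returns when the fingers have stopped.
- wait(seconds).
- ik(position, orientation): joint angles nearest the present ones, or None.
- get_image(name): name is "side" or "top" or "wrist"; returns the picture (384x512x3 uint8, red, green, blue); there is no depth.
- camera_info(name): a dict with "intrinsics" (3x3 intrinsics, pixels), "rvec" (rotation vector, rad) and "tvec" (3), from world to camera coordinates, as OpenCV has them. Camera axes: x right, y down, z forward; pixel columns grow to the right and rows downward; lengths in mm; the calibration is good to about 2 mm. A picture is of the moment at which its call begins: read the wrist's pose just before it. camera_info takes no time and is no camera call; for the wrist camera it gives the pose at the moment of the call.
A pose or a line that the arm cannot do raises IKError and nothing moves.
- job_done(): hands the job in, once; it reports no verdict.
Trained networks look in the newest picture that a camera, given by its name, has taken for a name from the list of things; names that differ only in an ending like _2 or _b are one class to them, and where a whole thing is asked for, a point or a joint stands for the part that bears it (a point fixed in the world has none). Each returns a list of dicts, best first, with "p" (0 to 1); they miss things now and then, are a little off and sometimes report something else, mostly with a low value. They report only what shows in the picture. A call takes as long as a camera call.
- find_in(camera, target): "centre" ([x, y, z] in mm, in world coordinates, good to about 4 mm: the middle of the surface that is visible of it).
- tip_of(camera, target): "centre" ([x, y, z] in mm, in world coordinates, good to about 4 mm: a listed point, or the origin of a listed thing).
Readings, each from a call of its own:
- current_clock(): time.
- current_qpos(): joint angles.
- current_joint_velocities(): joint speeds.
- current_joint_efforts(): joint torques, N m.
- current_tcp_pos(): TCP position.
- current_tcp_rot(): TCP orientation.
- current_contact_force(): force on the tool from outside, world axes, zero at the start.
- current_ft_torque(): the same for the moment, N m.
- current_width(): finger opening in mm.
Only numpy, scipy, OpenCV 4.12 (cv2) and the standard library are available. Lean on these libraries where they do the work, as an engineer would, in place of code of your own. Each camera call takes 0.05 s, during which the arm holds its last target.

## Task

Clear the bench: set the forward-tipped wooden bin fully back upright with the brass wheels in it, and put the steel keys in the red tin tray. Stack all the oak slats flat on the stacking board to air, two to a layer: the first pair on the green bands, each further pair squarely crosswise on the pair below with the same spacing and centred over the board (an odd last slat goes on top in either of the two places of its layer). Leave the dial, the lead weight and the oil bottle alone.

Things in the scene. Friction and masses are not known exactly. Their poses are not given: they have to be found in the camera images.
- board: square dark wooden stacking board, 180 x 180 mm, 20 mm thick, fixed; origin at the centre of its underside, z up. Two green bands on top, each 130 x 24 mm, run along its x, centre lines at y = +40 and -40 mm: the first pair of slats lies on them. Layer 2 runs along the board's y, centre lines at x = +40 and -40 mm; layer 3 as layer 1
- bin_stand: two fixed low wooden cheeks (tops 105 mm above the bench, outer faces 119 mm to either side of the middle) that carry the tilting wooden bin; origin on the bench under the middle of the upright bin; its x axis points level from the bin's front to its back (the front looks towards the robot), z up
- bin (a joint): tilt of the bin on its iron pins, rad: 0 = upright (against a stop), growing as it tips forward, front rim towards the robot and down (0.7 at most). Pin axis: parallel to the stand's y, at x = -25, z = 75 mm in its frame. Stiff pins (about 0.45 N m of friction): it stays where left; 5 to 10 N level along the stand's +x on the front rim rights it
- bin_in (a point): centre of the bin's inner floor (it tilts with the bin, z out of the mouth; the inside is 120 mm in x, 180 mm in y and 105 mm deep). Upright, it is 50 mm above the bench and the rim 155 mm above the bench
- bin_back (a point): middle of the inner top edge of the bin's back wall (walls 10 mm thick); it tilts with the bin. Upright, it is at x = 60 mm, y = 0, z = 155 mm in the stand's frame; the outside of the front wall is then at x = -70 mm
- tray: red-painted open tin tray, 150 x 150 x 40 mm high, walls and floor 4 mm, fixed; origin at the centre of its underside, z up
- slat_1: pale oak slat, 130 x 24 x 16 mm (x, y, z), 40 g; origin at its centre, starts lying flat; 4 to 6 of these slats are present
- slat_2: pale oak slat, 130 x 24 x 16 mm (x, y, z), 40 g; origin at its centre, starts lying flat; 4 to 6 of these slats are present
- slat_3: pale oak slat, 130 x 24 x 16 mm (x, y, z), 40 g; origin at its centre, starts lying flat; 4 to 6 of these slats are present
- slat_4: pale oak slat, 130 x 24 x 16 mm (x, y, z), 40 g; origin at its centre, starts lying flat; 4 to 6 of these slats are present
- slat_5: pale oak slat, 130 x 24 x 16 mm (x, y, z), 40 g; origin at its centre, starts lying flat; 4 to 6 of these slats are present
- slat_6: pale oak slat, 130 x 24 x 16 mm (x, y, z), 40 g; origin at its centre, starts lying flat; 4 to 6 of these slats are present
- wheel_1: scrap brass clock wheel: toothed disc 60 mm across and 8 mm thick with a hub 18 mm in diameter standing up to 34 mm above its underside; about 160 g; origin at the centre of its underside, z along the hub; may be absent
- wheel_2: scrap brass clock wheel: toothed disc 60 mm across and 8 mm thick with a hub 18 mm in diameter standing up to 34 mm above its underside; about 160 g; origin at the centre of its underside, z along the hub; may be absent
- key_1: rusty steel winding key, 108 mm long, 12 mm thick, about 90 g; origin on its shaft at mid-thickness, x along the shaft: square shaft 12 mm wide from x = -20 to +50 mm, round bow 45 mm long by 45 mm wide centred on x = -36 mm, a 16 mm long bit sticking out to y = +26 mm at x = 28 to 44 mm; may be absent
- key_2: rusty steel winding key, 108 mm long, 12 mm thick, about 90 g; origin on its shaft at mid-thickness, x along the shaft: square shaft 12 mm wide from x = -20 to +50 mm, round bow 45 mm long by 45 mm wide centred on x = -36 mm, a 16 mm long bit sticking out to y = +26 mm at x = 28 to 44 mm; may be absent
- dial: cracked white porcelain clock dial, 140 mm across, 7 mm thick, lying flat; origin at the centre of its underside; not to be disturbed
- weight: grey lead pendulum weight, 60 mm across, 110 mm tall, standing; origin under its centre; not to be disturbed
- oil: amber oil bottle, 48 mm across, 110 mm tall, standing; origin under its centre; not to be disturbed

How it is judged (in metres and radians):
On the way:
1. the wooden bin is upright (tilt under 0.08 rad) (value of joint bin below 0.08 rad), for 0.2 s.
At the end, for the whole second after the job is handed in: Bin upright (0.08 rad), wheels in it, keys in the tray; every slat flat in a place of the crib (layers 1 and 3 along the board's x, layer 2 along y; 40 mm either side of the middle), within 0.2 rad, 20 mm lengthwise and 14 mm sideways, on the layer below; all at rest (value of joint bin below 0.08 rad and angle between the z axis of each of slat_1, slat_2, slat_3, slat_4, slat_5, slat_6 and the z axis of board, either way round below 0.1 rad and linear speed of each of slat_1, slat_2, slat_3, slat_4, slat_5, slat_6, wheel_1, wheel_2, key_1, key_2 below 0.03 m/s and ((z of slat_1 in the frame of board between 0.022 and 0.034 m and angle between the x axis of slat_1 and the x axis of board, either way round below 0.2 rad and x of slat_1 in the frame of board between -0.02 and 0.02 m and y of slat_1 in the frame of board between 0.026 and 0.054 m) or (z of slat_1 in the frame of board between 0.022 and 0.034 m and angle between the x axis of slat_1 and the x axis of board, either way round below 0.2 rad and x of slat_1 in the frame of board between -0.02 and 0.02 m and y of slat_1 in the frame of board between -0.054 and -0.026 m) or (z of slat_1 in the frame of board between 0.038 and 0.05 m and angle between the x axis of slat_1 and the y axis of board, either way round below 0.2 rad and y of slat_1 in the frame of board between -0.02 and 0.02 m and x of slat_1 in the frame of board between 0.026 and 0.054 m) or (z of slat_1 in the frame of board between 0.038 and 0.05 m and angle between the x axis of slat_1 and the y axis of board, either way round below 0.2 rad and y of slat_1 in the frame of board between -0.02 and 0.02 m and x of slat_1 in the frame of board between -0.054 and -0.026 m) or (z of slat_1 in the frame of board between 0.054 and 0.066 m and angle between the x axis of slat_1 and the x axis of board, either way round below 0.2 rad and x of slat_1 in the frame of board between -0.02 and 0.02 m and y of slat_1 in the frame of board between 0.026 and 0.054 m) or (z of slat_1 in the frame of board between 0.054 and 0.066 m and angle between the x axis of slat_1 and the x axis of board, either way round below 0.2 rad and x of slat_1 in the frame of board between -0.02 and 0.02 m and y of slat_1 in the frame of board between -0.054 and -0.026 m)) and ((z of slat_2 in the frame of board between 0.022 and 0.034 m and angle between the x axis of slat_2 and the x axis of board, either way round below 0.2 rad and x of slat_2 in the frame of board between -0.02 and 0.02 m and y of slat_2 in the frame of board between 0.026 and 0.054 m) or (z of slat_2 in the frame of board between 0.022 and 0.034 m and angle between the x axis of slat_2 and the x axis of board, either way round below 0.2 rad and x of slat_2 in the frame of board between -0.02 and 0.02 m and y of slat_2 in the frame of board between -0.054 and -0.026 m) or (z of slat_2 in the frame of board between 0.038 and 0.05 m and angle between the x axis of slat_2 and the y axis of board, either way round below 0.2 rad and y of slat_2 in the frame of board between -0.02 and 0.02 m and x of slat_2 in the frame of board between 0.026 and 0.054 m) or (z of slat_2 in the frame of board between 0.038 and 0.05 m and angle between the x axis of slat_2 and the y axis of board, either way round below 0.2 rad and y of slat_2 in the frame of board between -0.02 and 0.02 m and x of slat_2 in the frame of board between -0.054 and -0.026 m) or (z of slat_2 in the frame of board between 0.054 and 0.066 m and angle between the x axis of slat_2 and the x axis of board, either way round below 0.2 rad and x of slat_2 in the frame of board between -0.02 and 0.02 m and y of slat_2 in the frame of board between 0.026 and 0.054 m) or (z of slat_2 in the frame of board between 0.054 and 0.066 m and angle between the x axis of slat_2 and the x axis of board, either way round below 0.2 rad and x of slat_2 in the frame of board between -0.02 and 0.02 m and y of slat_2 in the frame of board between -0.054 and -0.026 m)) and ((z of slat_3 in the frame of board between 0.022 and 0.034 m and angle between the x axis of slat_3 and the x axis of board, either way round below 0.2 rad and x of slat_3 in the frame of board between -0.02 and 0.02 m and y of slat_3 in the frame of board between 0.026 and 0.054 m) or (z of slat_3 in the frame of board between 0.022 and 0.034 m and angle between the x axis of slat_3 and the x axis of board, either way round below 0.2 rad and x of slat_3 in the frame of board between -0.02 and 0.02 m and y of slat_3 in the frame of board between -0.054 and -0.026 m) or (z of slat_3 in the frame of board between 0.038 and 0.05 m and angle between the x axis of slat_3 and the y axis of board, either way round below 0.2 rad and y of slat_3 in the frame of board between -0.02 and 0.02 m and x of slat_3 in the frame of board between 0.026 and 0.054 m) or (z of slat_3 in the frame of board between 0.038 and 0.05 m and angle between the x axis of slat_3 and the y axis of board, either way round below 0.2 rad and y of slat_3 in the frame of board between -0.02 and 0.02 m and x of slat_3 in the frame of board between -0.054 and -0.026 m) or (z of slat_3 in the frame of board between 0.054 and 0.066 m and angle between the x axis of slat_3 and the x axis of board, either way round below 0.2 rad and x of slat_3 in the frame of board between -0.02 and 0.02 m and y of slat_3 in the frame of board between 0.026 and 0.054 m) or (z of slat_3 in the frame of board between 0.054 and 0.066 m and angle between the x axis of slat_3 and the x axis of board, either way round below 0.2 rad and x of slat_3 in the frame of board between -0.02 and 0.02 m and y of slat_3 in the frame of board between -0.054 and -0.026 m)) and ((z of slat_4 in the frame of board between 0.022 and 0.034 m and angle between the x axis of slat_4 and the x axis of board, either way round below 0.2 rad and x of slat_4 in the frame of board between -0.02 and 0.02 m and y of slat_4 in the frame of board between 0.026 and 0.054 m) or (z of slat_4 in the frame of board between 0.022 and 0.034 m and angle between the x axis of slat_4 and the x axis of board, either way round below 0.2 rad and x of slat_4 in the frame of board between -0.02 and 0.02 m and y of slat_4 in the frame of board between -0.054 and -0.026 m) or (z of slat_4 in the frame of board between 0.038 and 0.05 m and angle between the x axis of slat_4 and the y axis of board, either way round below 0.2 rad and y of slat_4 in the frame of board between -0.02 and 0.02 m and x of slat_4 in the frame of board between 0.026 and 0.054 m) or (z of slat_4 in the frame of board between 0.038 and 0.05 m and angle between the x axis of slat_4 and the y axis of board, either way round below 0.2 rad and y of slat_4 in the frame of board between -0.02 and 0.02 m and x of slat_4 in the frame of board between -0.054 and -0.026 m) or (z of slat_4 in the frame of board between 0.054 and 0.066 m and angle between the x axis of slat_4 and the x axis of board, either way round below 0.2 rad and x of slat_4 in the frame of board between -0.02 and 0.02 m and y of slat_4 in the frame of board between 0.026 and 0.054 m) or (z of slat_4 in the frame of board between 0.054 and 0.066 m and angle between the x axis of slat_4 and the x axis of board, either way round below 0.2 rad and x of slat_4 in the frame of board between -0.02 and 0.02 m and y of slat_4 in the frame of board between -0.054 and -0.026 m)) and ((z of slat_5 in the frame of board between 0.022 and 0.034 m and angle between the x axis of slat_5 and the x axis of board, either way round below 0.2 rad and x of slat_5 in the frame of board between -0.02 and 0.02 m and y of slat_5 in the frame of board between 0.026 and 0.054 m) or (z of slat_5 in the frame of board between 0.022 and 0.034 m and angle between the x axis of slat_5 and the x axis of board, either way round below 0.2 rad and x of slat_5 in the frame of board between -0.02 and 0.02 m and y of slat_5 in the frame of board between -0.054 and -0.026 m) or (z of slat_5 in the frame of board between 0.038 and 0.05 m and angle between the x axis of slat_5 and the y axis of board, either way round below 0.2 rad and y of slat_5 in the frame of board between -0.02 and 0.02 m and x of slat_5 in the frame of board between 0.026 and 0.054 m) or (z of slat_5 in the frame of board between 0.038 and 0.05 m and angle between the x axis of slat_5 and the y axis of board, either way round below 0.2 rad and y of slat_5 in the frame of board between -0.02 and 0.02 m and x of slat_5 in the frame of board between -0.054 and -0.026 m) or (z of slat_5 in the frame of board between 0.054 and 0.066 m and angle between the x axis of slat_5 and the x axis of board, either way round below 0.2 rad and x of slat_5 in the frame of board between -0.02 and 0.02 m and y of slat_5 in the frame of board between 0.026 and 0.054 m) or (z of slat_5 in the frame of board between 0.054 and 0.066 m and angle between the x axis of slat_5 and the x axis of board, either way round below 0.2 rad and x of slat_5 in the frame of board between -0.02 and 0.02 m and y of slat_5 in the frame of board between -0.054 and -0.026 m)) and ((z of slat_6 in the frame of board between 0.022 and 0.034 m and angle between the x axis of slat_6 and the x axis of board, either way round below 0.2 rad and x of slat_6 in the frame of board between -0.02 and 0.02 m and y of slat_6 in the frame of board between 0.026 and 0.054 m) or (z of slat_6 in the frame of board between 0.022 and 0.034 m and angle between the x axis of slat_6 and the x axis of board, either way round below 0.2 rad and x of slat_6 in the frame of board between -0.02 and 0.02 m and y of slat_6 in the frame of board between -0.054 and -0.026 m) or (z of slat_6 in the frame of board between 0.038 and 0.05 m and angle between the x axis of slat_6 and the y axis of board, either way round below 0.2 rad and y of slat_6 in the frame of board between -0.02 and 0.02 m and x of slat_6 in the frame of board between 0.026 and 0.054 m) or (z of slat_6 in the frame of board between 0.038 and 0.05 m and angle between the x axis of slat_6 and the y axis of board, either way round below 0.2 rad and y of slat_6 in the frame of board between -0.02 and 0.02 m and x of slat_6 in the frame of board between -0.054 and -0.026 m) or (z of slat_6 in the frame of board between 0.054 and 0.066 m and angle between the x axis of slat_6 and the x axis of board, either way round below 0.2 rad and x of slat_6 in the frame of board between -0.02 and 0.02 m and y of slat_6 in the frame of board between 0.026 and 0.054 m) or (z of slat_6 in the frame of board between 0.054 and 0.066 m and angle between the x axis of slat_6 and the x axis of board, either way round below 0.2 rad and x of slat_6 in the frame of board between -0.02 and 0.02 m and y of slat_6 in the frame of board between -0.054 and -0.026 m)) and x of wheel_1 in the frame of bin_in between -0.062 and 0.062 m and y of wheel_1 in the frame of bin_in between -0.092 and 0.092 m and z of wheel_1 in the frame of bin_in between -0.01 and 0.085 m and x of wheel_2 in the frame of bin_in between -0.062 and 0.062 m and y of wheel_2 in the frame of bin_in between -0.092 and 0.092 m and z of wheel_2 in the frame of bin_in between -0.01 and 0.085 m and x of key_1 in the frame of tray between -0.073 and 0.073 m and y of key_1 in the frame of tray between -0.073 and 0.073 m and z of key_1 in the frame of tray between -0.01 and 0.04 m and x of key_2 in the frame of tray between -0.073 and 0.073 m and y of key_2 in the frame of tray between -0.073 and 0.073 m and z of key_2 in the frame of tray between -0.01 and 0.04 m); the robot touches nothing.
It fails at once if the porcelain dial is disturbed (moved over 40 mm) (distance of dial from where it was at the start of the episode above 0.04 m).
It fails at once if the lead weight is disturbed (moved over 40 mm) (distance of weight from where it was at the start of the episode above 0.04 m).
It fails at once if the oil bottle is disturbed (moved over 40 mm) (distance of oil from where it was at the start of the episode above 0.04 m).
Of slat_1, slat_2, slat_3, slat_4, slat_5, slat_6 only 4 to 6 are there at a start; the rules pass over those that are not, and their reading is None.
Of wheel_1, wheel_2, key_1, key_2 only 2 to 3 are there at a start; the rules pass over those that are not, and their reading is None.
At some moment in a run one of wheel_1, wheel_2, key_1, key_2 may be knocked a few centimetres aside while the robot is not near it.
Once in a run the grip may slacken for a moment while it holds something.
It also fails if it takes over 210 s, if anything falls off the work surface, if the arm or the gripper's body presses on something with over 40 N, if the wrist force passes 120 N, or if a joint passes its speed limit or range.

## Working session

There is one attempt and no reset: what is moved stays moved. The work goes in short steps, each a Python script; the robot and the scene stay as the last script left them, time stands still between calls to the robot, and variables do not carry over. Pictures are saved under pics/ and viewed, and the job is handed in when it is done.

```bash
ls; mkdir -p pics; python3 - <<'E'
from workcell import *
import cv2
for n in ("top","side","wrist"):
    im=get_image(n); cv2.imwrite(f"pics/a_{n}.png",im[:,:,::-1])
    c=camera_info(n); print(n,c["intrinsics"],c["rvec"],c["tvec"])
print(current_clock())
E
```

```text
pics
top [[474.14952944   0.         251.83446318]
 [  0.         474.14952944 190.80317547]
 [  0.           0.           1.        ]] [ 2.16474841 -2.16911888  0.12559152] [  15.07038079  560.91645117 1406.70102923]
side [[362.49313506   0.         256.77653406]
 [  0.         362.49313506 186.81307144]
 [  0.           0.           1.        ]] [ 0.85432331 -2.54247913  1.0872319 ] [442.9175092  321.48098495 875.35424439]
wrist [[279.02846841   0.         254.03946721]
 [  0.         279.02846841 189.24574788]
 [  0.           0.           1.        ]] [-2.34584347  1.7161426   0.24334663] [-573.80595572  -36.27924127  378.01685248]
0.15
```

View pics/a_top.png

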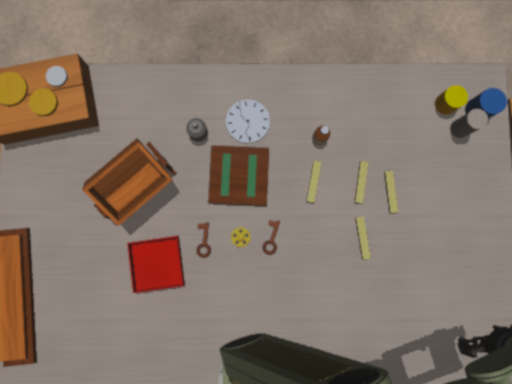

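View pics/a_side.png

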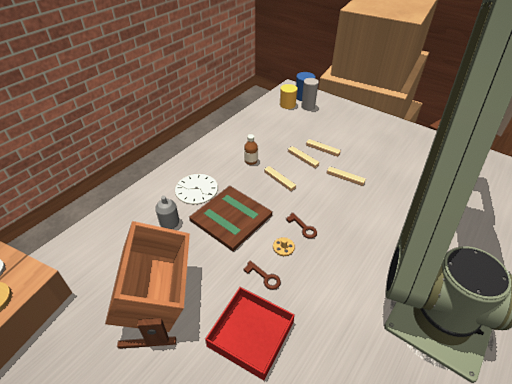

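View pics/a_wrist.png

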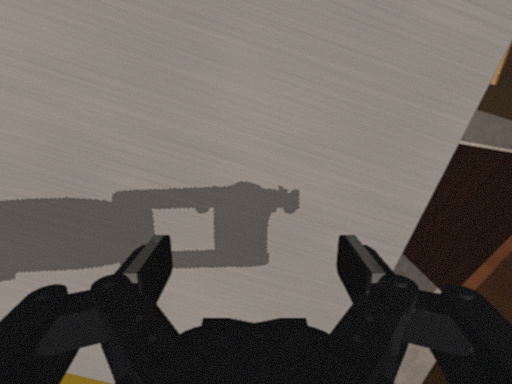

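```bash
python3 - <<'E'
from workcell import *
for n in ("top","side"):
    for t in ("board","bin_stand","bin_in","bin_back","tray","slat_1","wheel_1","key_1","dial","weight","oil"):
        print(n,t,[(round(d["p"],2),[round(float(v)) for v in d["centre"]]) for d in tip_of(n,t)])
print(current_clock())
E
```

```text
top board [(0.57, [613, 56, -5])]
top bin_stand [(0.86, [593, 381, -2]), (0.37, [748, 177, 1])]
top bin_in [(0.88, [596, 385, 62]), (0.41, [589, 383, -2])]
top bin_back [(0.95, [606, 388, 188])]
top tray [(0.93, [343, 306, -1]), (0.65, [424, 48, -1])]
top slat_1 [(0.84, [562, -416, 9]), (0.66, [589, -326, 8]), (0.66, [416, -325, 10]), (0.53, [588, -176, 9])]
top wheel_1 [(0.87, [424, 48, 0])]
top key_1 [(0.78, [419, 154, 6]), (0.63, [426, -49, 10]), (0.51, [733, -195, -2])]
top dial [(0.64, [789, 27, 0])]
top weight [(0.93, [752, 181, 0])]
top oil [(0.48, [732, -196, 2])]
side board [(0.96, [612, 54, 2]), (0.54, [599, 387, 67])]
side bin_stand [(0.62, [591, 380, 2]), (0.24, [615, 51, 2])]
side bin_in [(0.78, [596, 386, 65]), (0.45, [416, 159, 7])]
side bin_back [(0.87, [605, 390, 181])]
side tray [(0.88, [343, 304, -4]), (0.46, [417, 163, 4]), (0.15, [733, -200, -2])]
side slat_1 [(0.86, [419, -329, 11]), (0.81, [588, -323, 6]), (0.73, [590, -178, 9]), (0.58, [558, -416, 4])]
side wheel_1 [(0.53, [426, 48, 3])]
side key_1 [(0.73, [425, -52, 6]), (0.62, [417, 162, 5])]
side dial [(0.87, [785, 28, -2])]
side weight [(0.95, [747, 178, -1])]
side oil [(0.63, [734, -204, 2])]
1.25
```

Four slats, one wheel (≈241,237), two keys (≈204,240 and 271,238), and a tipped bin (≈128,182) all show. The networks and pictures agree, apart from low-p false hits. Next I'll measure orientations by segmenting the images.

```bash
cat > h.py <<'E'
from workcell import *
import cv2, numpy as np
from math import *
def ray(n,uv,z,c=None):
    c=c or camera_info(n); K=np.array(c["intrinsics"],float); R=cv2.Rodrigues(np.array(c["rvec"],float))[0]; t=np.array(c["tvec"],float).ravel()
    o=-R.T@t; uv=np.atleast_2d(uv).astype(float)
    d=np.c_[uv,np.ones(len(uv))]@np.linalg.inv(K).T@R
    return o+d*((z-o[2])/d[:,2])[:,None]
def proj(n,P):
    c=camera_info(n)
    return cv2.projectPoints(np.atleast_2d(P).astype(float),np.array(c["rvec"],float),np.array(c["tvec"],float),np.array(c["intrinsics"],float),None)[0][:,0]
def quat(yaw): # tool down, tool x along yaw
    return [0.0,cos(yaw/2),sin(yaw/2),0.0]
def snap(n,name):
    im=get_image(n); cv2.imwrite(f"pics/{name}.png",im[:,:,::-1]); return im
def blobs(im,mask,z,amin=40,n="top"):
    k,l,s,c=cv2.connectedComponentsWithStats(mask.astype(np.uint8))
    out=[]
    for i in range(1,k):
        if s[i,4]<amin: continue
        v,u=np.nonzero(l==i); P=ray(n,np.c_[u,v],z)[:,:2]
        m=P.mean(0); w,V=np.linalg.eigh(np.cov((P-m).T)); a=V[:,1]; q=(P-m)@a
        sk=np.mean(q**3)
        r=cv2.minAreaRect(P.astype(np.float32))
        out.append(dict(c=m,px=(u.mean(),v.mean()),yaw=atan2(a[1],a[0]),n=s[i,4],sk=sk,sd=np.sqrt(w),rect=r))
    return out
def masks(im):
    h=cv2.cvtColor(im,cv2.COLOR_RGB2HSV).astype(int); H,S,V=h[...,0],h[...,1],h[...,2]
    return H,S,V
def goyaw(p,yaw):
    """quat for symmetric yaw choice with best wrist margin"""
    best=None
    for k in (-1,0,1):
        q=quat(yaw+k*pi); j=ik(list(p),q)
        if j is None: continue
        if best is None or abs(j[5])<abs(best[0]): best=(j[5],q)
    if best is None: raise RuntimeError("no ik")
    return best[1]
E
python3 - <<'E'
from h import *
im=snap("top","b_top"); H,S,V=masks(im)
big=cv2.resize(im[120:290,70:430],None,fx=2.2,fy=2.2,interpolation=cv2.INTER_CUBIC); cv2.imwrite("pics/b_crop.png",big[:,:,::-1])
for uv in [(314,182),(241,232),(204,250),(225,175),(262,190)]: print(uv,H[uv[1],uv[0]],S[uv[1],uv[0]],V[uv[1],uv[0]])
roi=np.zeros(H.shape,bool); roi[120:290,180:430]=1
def show(t,b): print(t,[round(float(x),1) for x in b['px']],b['c'].round(1),round(b['yaw'],3),b['n'],b['sk'].round(0),b['sd'].round(1),[np.round(x,1) for x in b['rect']])
for b in blobs(im,roi&(H>22)&(H<34)&(S>90)&(V>120),14): show("yel",b)
for b in blobs(im,roi&(H>45)&(H<90)&(S>90),20): show("grn",b)
for b in blobs(im,roi&((H<14)|(H>172))&(S>90)&(V>25)&(np.arange(384)[:,None]>212),8): show("key",b)
for b in blobs(im,((H<6)|(H>174))&(S>200)&(V>80),20,400): show("tray",b)
E
```

```text
(314, 182) 29 98 167
(241, 232) 25 133 130
(204, 250) 9 29 141
(225, 175) 70 118 112
(262, 190) 10 166 89
yel [313.6, 181.2] [ 592.3 -176.4] 2.959 235 1299.0 [ 5.3 35.8] [array([ 591.3, -176. ]), array([ 18.8, 124.9]), np.float64(79.7)]
yel [361.2, 181.7] [ 590.6 -322.9] 2.989 255 818.0 [ 5.6 36.3] [array([ 589.9, -321.9]), array([ 21.5, 127. ]), np.float64(80.9)]
yel [391.1, 191.1] [ 561.3 -414.1] -3.037 258 2099.0 [ 5.7 36.2] [array([ 560.1, -413.4]), array([127.2,  21.3]), np.float64(5.7)]
yel [362.9, 237.9] [ 418.4 -323.4] -3.0 260 -25.0 [ 5.7 35.3] [array([ 418.9, -323.2]), array([122.3,  19.6]), np.float64(8.0)]
yel [240.3, 236.7] [422.8  49.2] 0.927 278 -171.0 [15.3 15.3] [array([423.4,  48.6]), array([57.7, 57.4]), np.float64(89.9)]
grn [225.4, 174.3] [613.2  94.9] 3.09 255 -853.0 [ 5.6 35.8] [array([614.3,  94.9]), array([ 19.4, 124.3]), np.float64(87.3)]
grn [251.4, 175.6] [609.3  15. ] 3.088 256 -1307.0 [ 5.7 35.7] [array([609.7,  15.1]), array([ 19.6, 121.6]), np.float64(87.4)]
key [271.5, 237.1] [421.4 -45.8] 2.904 182 -3204.0 [ 9.8 32.9] [array([422.7, -42. ]), array([ 38. , 100.5]), np.float64(82.9)]
key [203.5, 239.7] [414.  161.2] 3.122 187 -2576.0 [ 9.7 32.9] [array([414.7, 162.8]), array([100. ,  36.4]), np.float64(0.4)]
key [181.1, 273.5] [312.6 228.2] -3.075 89 -9054.0 [ 2.8 26. ] [array([324.7, 227. ]), array([98.7,  9. ]), np.float64(0.8)]
tray [156.7, 264.1] [341.5 300. ] -2.768 2226 -821.0 [40.4 40.7] [array([342.1, 300.1]), array([142.9, 140.8]), np.float64(8.0)]
```

View pics/b_crop.png

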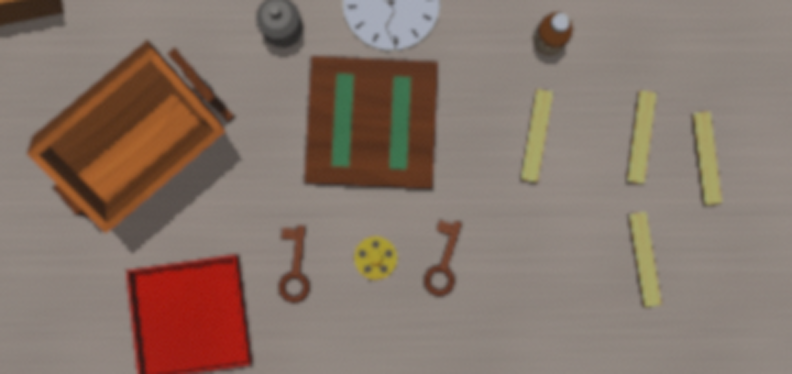

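```bash
cat >> h.py <<'E'
from scipy.optimize import minimize
def keypts():
    g=np.arange(-62,56,1.5); X,Y=np.meshgrid(g,np.arange(-26,30,1.5))
    r=np.hypot(X+36,Y); m=((X>-20)&(X<50)&(abs(Y)<6))|((r<22.5)&(r>12))|((X>28)&(X<44)&(Y>0)&(Y<26))
    return np.c_[X[m],Y[m]]
KP=keypts()
def find_keys(im=None):
    if im is None: im=get_image("top")
    H,S,V=masks(im); roi=np.zeros(H.shape,bool); roi[205:320,130:470]=1
    m=roi&((H<14)|(H>172))&(S>80)&(V>25)
    red=cv2.dilate((((H<6)|(H>174))&(S>200)).astype(np.uint8),np.ones((9,9)))
    m&=red==0
    bl=[b for b in blobs(im,m,8) if 110<b['n']<300]
    f=cv2.GaussianBlur(m.astype(np.float32),(0,0),1.0)-0.5*cv2.GaussianBlur(m.astype(np.float32),(0,0),4)
    out=[]
    for b in bl:
        best=None
        for k in (0,1):
          for d in (-.2,0,.2):
            def cost(p):
                P=np.c_[p[0]+KP[:,0]*cos(p[2])-KP[:,1]*sin(p[2]),p[1]+KP[:,0]*sin(p[2])+KP[:,1]*cos(p[2]),np.full(len(KP),10.)]
                uv=proj("top",P).astype(np.float32)
                return -float(cv2.remap(f,uv[:,0].reshape(-1,1),uv[:,1].reshape(-1,1),cv2.INTER_LINEAR).mean())
            y=b['yaw']+k*pi+d
            x0=np.array([b['c'][0],b['c'][1],y]); r=minimize(cost,x0,method="Nelder-Mead",options=dict(initial_simplex=[x0,x0+[8,0,0],x0+[0,8,0],x0+[0,0,.2]],maxiter=200))
            if best is None or r.fun<best[0]: best=(r.fun,r.x)
        out.append((best[0],best[1][0],best[1][1],(best[1][2]+pi)%(2*pi)-pi))
    return out
E
python3 - <<'E'
from h import *
im=get_image("top"); print(np.round(find_keys(im),3))
S0=np.array([592,381.]); ya=0.71; ex=np.array([cos(ya),sin(ya)])
set_gripper(0)
q=goyaw([*(S0-150*ex),112],ya)
move_pose([*(S0-150*ex),260],q)
move_straight([*(S0-150*ex),112],vel=150)
h=move_straight([*(S0-74*ex),112],vel=50,force_limit=20)
p=np.array(current_tcp_pos()); print(h,p.round(1),((p[:2]-S0)@ex).round(1),np.round(current_contact_force(),1),current_clock())
snap("top","c_top");snap("side","c_side")
for n in ("top","side"): print(tip_of(n,"bin_back")[:1],tip_of(n,"bin_in")[:1])
E
```

```text
[[-5.15000e-01  4.25196e+02 -5.01080e+01 -3.19000e-01]
 [-5.27000e-01  4.18340e+02  1.57574e+02 -1.10000e-01]]
True [508.2 309.2 111.2] -110.4 [-0.8 -1.2  1.1] 7.2667
[{'centre': [606.5, 393.6, 186.8], 'p': 0.63}] [{'centre': [599.0, 385.1, 63.6], 'p': 0.82}]
[{'centre': [607.9, 392.6, 183.5], 'p': 0.61}] [{'centre': [598.9, 386.6, 66.6], 'p': 0.66}]
```

View pics/c_side.png

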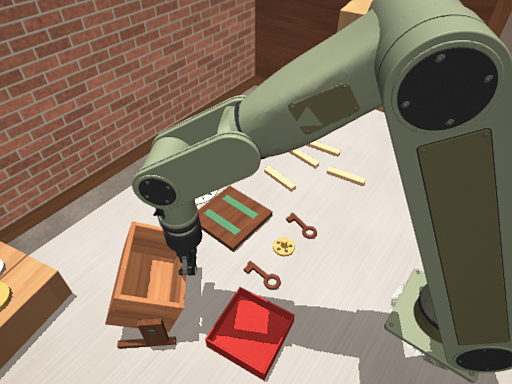

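View pics/c_top.png

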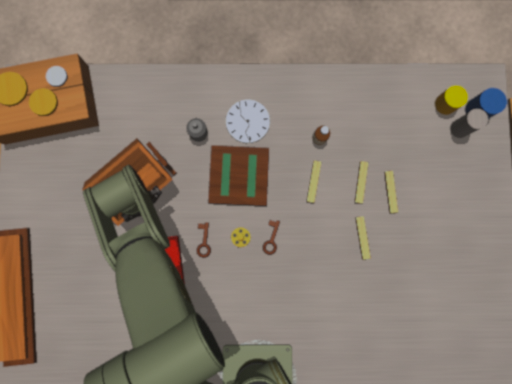

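The fingers sit at the bin's front rim (side view ≈187,265). The contact bump tripped the limit early, so I'll continue pushing.

```bash
python3 - <<'E'
from h import *
S0=np.array([592,381.]); ya=0.71; ex=np.array([cos(ya),sin(ya)])
x=-110
for i in range(8):
    h=move_straight([*(S0-72*ex),112],vel=30,force_limit=28)
    p=np.array(current_tcp_pos()); xn=(p[:2]-S0)@ex
    f=np.array(current_contact_force()); print(h,xn.round(1),f.round(1),round(current_clock(),1))
    if not h or (xn-x<1.5 and xn>-90): break
    x=xn
snap("side","d_side")
for n in ("top","side"): print(tip_of(n,"bin_back")[:1],tip_of(n,"bin_in")[:1])
E
```

```text
True -110.8 [-0.4 -1.1  2.2] 8.1
True -111.3 [-0.9 -1.9  1.5] 8.7
True -111.7 [-0.8 -2.   1.7] 9.3
True -111.9 [-1.1 -0.9  2.2] 9.9
True -111.8 [-1.6 -1.   2. ] 10.5
True -111.7 [-1.3 -2.   2. ] 11.1
True -111.5 [-1.4 -2.4  1.3] 11.7
True -111.1 [-1.9 -1.8  2.5] 12.2
[{'centre': [606.5, 393.6, 186.8], 'p': 0.63}] [{'centre': [599.0, 385.1, 63.6], 'p': 0.82}]
[{'centre': [613.2, 396.9, 176.2], 'p': 0.89}] [{'centre': [595.4, 386.1, 63.3], 'p': 0.59}]
```

View pics/d_side.png

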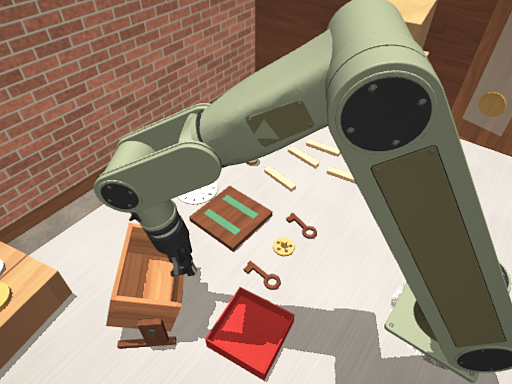

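The gripper looks tilted in this view (≈175,250), so I'll check the pose before pushing further.

```bash
python3 - <<'E'
from h import *
print(np.round(current_tcp_pos(),1),np.round(current_tcp_rot(),3),goyaw([508,309,112],.71),np.round(current_qpos(),3),np.round(current_contact_force(),1),np.round(current_joint_efforts(),1))
E
```

```text
[506.9 309.3 110.7] [ 0.032  0.931  0.348 -0.103] [0.0, 0.9376464888193493, 0.3475903652357843, 0.0] [ 0.542  0.548  1.527 -0.026  1.28   1.407] [-0.8 -0.4  0.6] [  0.2 -49.6 -20.5  -0.    0.5  -0. ]
```

```bash
python3 - <<'E'
from h import *
S0=np.array([592,381.]); ya=0.71; ex=np.array([cos(ya),sin(ya)])
from scipy.spatial.transform import Rotation as R
q=goyaw([*(S0-120*ex),112],ya)
def zt():
    w,x,y,z=current_tcp_rot(); v=R.from_quat([x,y,z,w]).as_matrix()[:,2]; return [(v[:2]@ex).round(3),(v[:2]@[-ex[1],ex[0]]).round(3)]
print("z",zt())
move_straight([*(S0-125*ex),112],q,vel=60); print("z",zt(),np.round(current_tcp_pos(),1))
for x in (-115,-108,-102,-97):
    h=move_straight([*(S0+x*ex),112],q,vel=25)
    p=np.array(current_tcp_pos()); xn=(p[:2]-S0)@ex
    f=np.array(current_contact_force()); print(x,xn.round(1),p[2].round(1),f.round(1),(f[:2]@ex).round(1),zt(),round(current_clock(),1))
    if np.linalg.norm(f)>45: break
snap("side","e_side"); snap("wrist","e_wrist")
E
```

```text
z [np.float64(-0.213), np.float64(0.011)]
z [np.float64(0.001), np.float64(-0.0)] [497.1 299.4 112.5]
-115 -114.8 111.6 [-0.5 -0.3  0.2] -0.6 [np.float64(-0.001), np.float64(0.0)] 13.4
-108 -107.9 112.0 [ 0.3 -0.2  0. ] 0.1 [np.float64(-0.0), np.float64(0.0)] 13.9
-102 -105.4 112.0 [-7.  -5.5  6. ] -8.9 [np.float64(-0.008), np.float64(0.0)] 14.3
-97 -105.2 112.0 [-14.6 -14.2  14.6] -20.4 [np.float64(-0.019), np.float64(0.001)] 14.6
```

View pics/e_side.png

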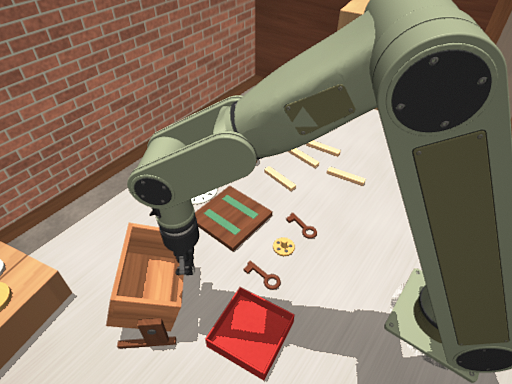

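View pics/e_wrist.png

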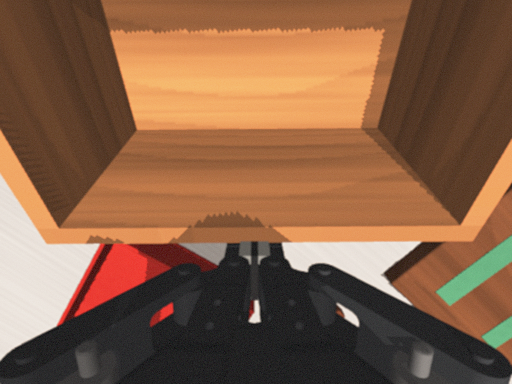

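The fingers press squarely on the front rim, but the force also pushes upward on the tool. Friction on the rising rim is therefore locking the push. I'll follow the rim's arc instead, moving up as I push.

```bash
python3 - <<'E'
from h import *
S0=np.array([592,381.]); ya=0.71; ex=np.array([cos(ya),sin(ya)])
q=goyaw([*(S0-120*ex),112],ya)
move_straight([*(S0-112*ex),102],q,vel=60)
for x,z in ((-106,102),(-101,110),(-96,118),(-91,125),(-87,131),(-84,135),(-82,138),(-80,140),(-78,141)):
    move_straight([*(S0+x*ex),z],q,vel=25)
    p=np.array(current_tcp_pos()); xn=(p[:2]-S0)@ex
    f=np.array(current_contact_force()); print(x,xn.round(1),p[2].round(1),f.round(1),(f[:2]@ex).round(1),round(current_clock(),1))
    if np.linalg.norm(f)>45: break
snap("side","f_side")
print(tip_of("side","bin_back")[:1],tip_of("side","bin_in")[:1])
E
```

```text
-106 -105.5 102.0 [-0.7  0.6  0.2] -0.2 15.6
-101 -100.9 110.3 [-1.1 -0.4 -0.4] -1.1 16.1
-96 -95.2 118.5 [-1.2 -1.  -0.2] -1.6 16.6
-91 -90.5 125.4 [-0.  -0.8  0.7] -0.5 17.1
-87 -86.5 131.4 [-2.1 -1.5  1. ] -2.6 17.5
-84 -83.6 135.3 [-1.5 -0.9 -0.3] -1.7 17.9
-82 -81.7 138.3 [-1.4 -1.6  0.5] -2.1 18.2
-80 -81.6 139.4 [-3.9 -4.1 -1.3] -5.6 18.4
-78 -81.6 139.4 [-5.6 -5.5 -2.5] -7.9 18.7
[{'centre': [636.3, 417.1, 153.1], 'p': 0.7}] [{'centre': [594.0, 382.4, 53.6], 'p': 0.96}]
```

View pics/f_side.png

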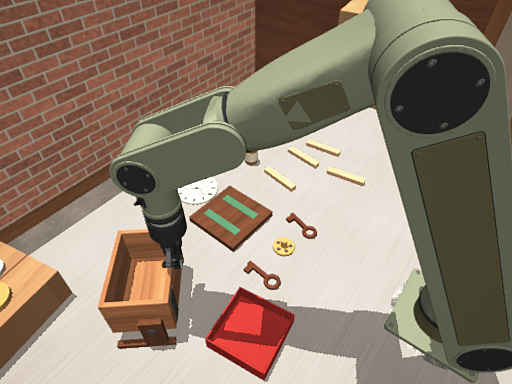

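The bin is back upright (bin_back z ≈153, bin_in z ≈54), and the force rises only at the stop. Next is the wheel.

```bash
cat >> h.py <<'E'
S0=np.array([592,381.]); YA=0.71
def stand(x,y): return S0+np.array([x*cos(YA)-y*sin(YA),x*sin(YA)+y*cos(YA)])
def wheel():
    im=get_image("top"); H,S,V=masks(im); roi=np.zeros(H.shape,bool); roi[200:330,130:300]=1
    return [b['c'] for b in blobs(im,roi&(H>20)&(H<34)&(S>90)&(V>90),8,120)]
def pick(p,yaw,z,pre,eff=60,hz=180):
    q=goyaw([*p,z],yaw)
    set_gripper(pre)
    move_pose([*p,hz],q); 
    move_straight([*p,z+25],q,vel=200)
    hit=move_straight([*p,z],q,vel=60,force_limit=15)
    set_gripper(0,eff); w=current_width(); zz=current_tcp_pos()[2]
    move_straight([*p,hz],q,vel=150)
    print("pick hit",hit,"z",round(zz,1),"w",round(w,1),round(current_width(),1),"t",round(current_clock(),1)); return q
E
python3 - <<'E'
from h import *
move_straight([*stand(-110,0),139],vel=100); move_straight([*stand(-120,0),230],vel=200)
move_pose([450,-120,250],quat(0))
print(wheel()); snap("top","g_top")
for n in("top","side"): 
    if n=="side": get_image(n)
    print(tip_of(n,"wheel_1")[:1],tip_of(n,"bin_back")[:1],tip_of(n,"bin_stand")[:1])
print(np.round(find_keys(),3),current_clock())
E
```

```text
[array([422.53270591,  49.37470485])]
[{'centre': [423.3, 47.8, 1.6], 'p': 0.71}] [{'centre': [635.7, 416.6, 158.2], 'p': 0.75}] [{'centre': [595.1, 381.5, -4.0], 'p': 0.93}]
[{'centre': [422.4, -50.5, 4.8], 'p': 0.71}] [{'centre': [638.1, 415.1, 152.1], 'p': 0.58}] []
[[-5.15000e-01  4.25177e+02 -5.02360e+01 -3.20000e-01]
 [-5.26000e-01  4.18412e+02  1.57538e+02 -1.11000e-01]] 21.9917
```

View pics/g_top.png

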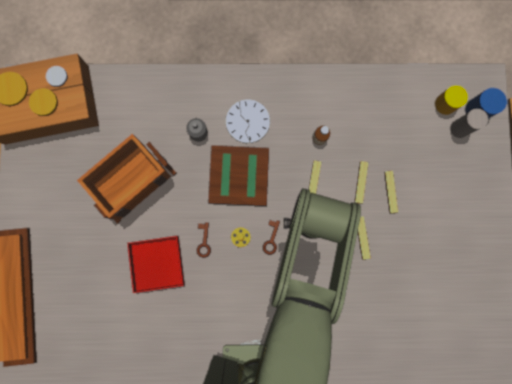

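The bin is upright, at (125,177). The wheel is unmoved at (241,237) and both keys are visible. Picking the wheel up by its hub.

```bash
python3 - <<'E'
from h import *
pick([423,48.7],YA,13,50)
snap("side","h_side")
c=stand(0,0); q=goyaw([*c,230],YA)
move_pose([*c,240],q); print(current_width())
move_straight([*c,98],vel=150); print(np.round(current_tcp_pos(),1),current_width())
set_gripper(45); move_straight([*c,240],vel=200)
move_pose([450,-120,250],quat(0)); print(wheel(),current_clock())
im=get_image("top");snap("top","i_top"); snap("side","i_side")
big=cv2.resize(im[120:300,70:290],None,fx=3,fy=3,interpolation=cv2.INTER_CUBIC); cv2.imwrite("pics/i_crop.png",big[:,:,::-1])
print(tip_of("top","wheel_1"),np.round(find_keys(im),3))
E
```

```text
pick hit False z 13.5 w 15.9 16.0 t 26.4
15.959284550871502
[592.7 381.3  99.3] 15.904714532036826
[] 32.125
[{'centre': [597.2, 380.3, 50.6], 'p': 0.65}] [[-5.21000e-01  4.25284e+02 -5.02760e+01 -3.19000e-01]
 [-5.26000e-01  4.18359e+02  1.57600e+02 -1.13000e-01]]
```

View pics/i_crop.png

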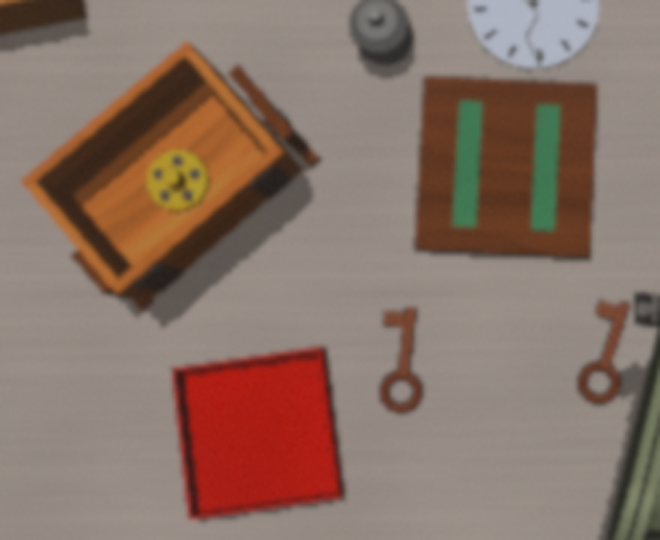

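The wheel lies flat in the bin (crop ≈177,180). Next are the keys, with a fresh picture before each pick.

```bash
cat >> h.py <<'E'
T0=np.array([342,302.]); TY=0.14
def dokey(k,ty):
    x,y,a=k; p=[x+7*cos(a),y+7*sin(a)]
    q=pick(p,a,4,40)
    # which sign of key x along tool x
    tp=lambda s:T0+np.array([cos(TY)*s-sin(TY)*ty,sin(TY)*s+cos(TY)*ty])
    # nearest equivalent tool turn keeping the key direction: use same quaternion family as picked
    picked=2*atan2(q[2],q[1]); flip=abs(cos((picked-a)/2))<.5
    d=tp(10); qq=quat(TY+(pi if flip else 0))
    if ik([*d,150],qq) is None or abs(ik([*d,150],qq)[5])>2.5:
        qq=quat(TY+(0 if flip else pi)); d=tp(-10)
    move_pose([*d,150],qq); print("w over tray",round(current_width(),1))
    move_straight([*d,16],qq,vel=120); print("w",round(current_width(),1),np.round(current_tcp_pos(),1))
    set_gripper(32); move_straight([*d,200],qq,vel=200)
E
python3 - <<'E'
from h import *
ks=find_keys(); k=max(ks,key=lambda k:k[2]); print(np.round(ks,3))
dokey(k[1:],32)
move_pose([450,-150,250],quat(0))
im=snap("top","j_top"); print(np.round(find_keys(im),3),round(current_clock(),1))
big=cv2.resize(im[120:300,70:290],None,fx=3,fy=3,interpolation=cv2.INTER_CUBIC); cv2.imwrite("pics/j_crop.png",big[:,:,::-1])
E
```

```text
[[-5.23000e-01  4.25195e+02 -5.01810e+01 -3.18000e-01]
 [-5.24000e-01  4.18225e+02  1.57527e+02 -1.11000e-01]]
pick hit False z 4.5 w 10.0 9.9 t 37.8
w over tray 10.0
w 9.9 [347.9 335.4  16.6]
[[-5.11000e-01  4.25282e+02 -5.00860e+01 -3.19000e-01]] 43.3
```

View pics/j_crop.png

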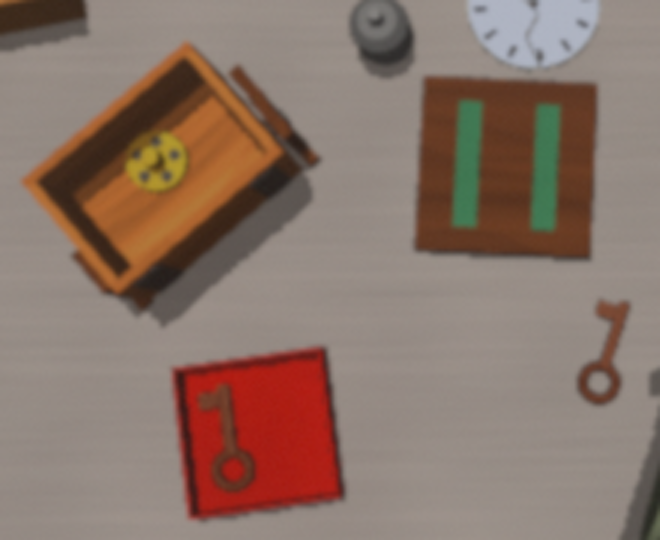

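The first key is in the tray (≈230,440). The wheel got shifted inside the bin but is still in it. Now the second key.

```bash
python3 - <<'E'
from h import *
ks=find_keys(); k=ks[0]
dokey(k[1:],-30)
move_pose([400,150,300],quat(0))
snap("side","k_side")
im=snap("top","k_top"); H,S,V=masks(im); roi=np.zeros(H.shape,bool); roi[120:290,290:430]=1
for b in blobs(im,roi&(H>22)&(H<34)&(S>90)&(V>120),14): print(b['px'],b['c'].round(1),round(b['yaw'],3),b['n'])
print(round(current_clock(),1))
E
```

```text
pick hit False z 4.5 w 9.8 10.0 t 49.0
w over tray 9.7
w 9.6 [356.6 273.9  16.5]
(np.float64(313.6085106382979), np.float64(181.13617021276596)) [ 592.5 -176.3] 2.962 235
(np.float64(361.19367588932806), np.float64(181.82213438735178)) [ 590.2 -322.9] 2.986 253
(np.float64(391.0919540229885), np.float64(191.2375478927203)) [ 560.8 -414. ] -3.04 261
(np.float64(362.92692307692306), np.float64(237.8576923076923)) [ 418.5 -323.4] -3.0 260
55.5
```

View pics/k_side.png

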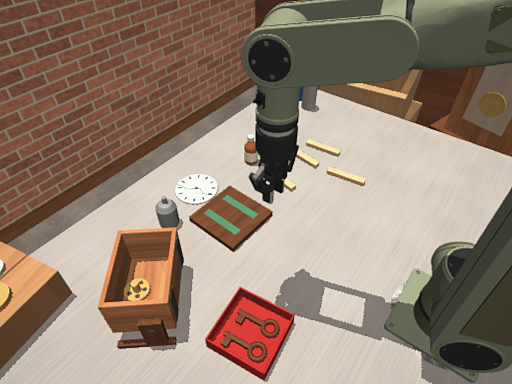

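View pics/k_top.png

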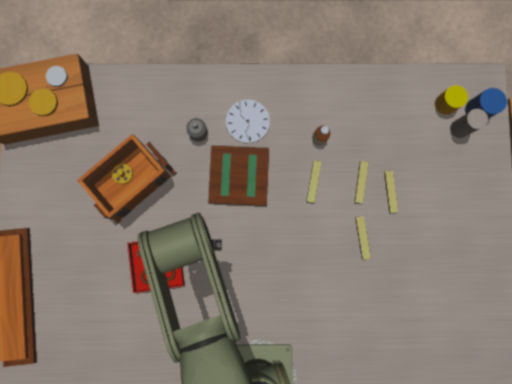

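Both keys are in the tray (side ≈250,335), and the wheel is in the bin. Next come the slats, starting with layer 1.

```bash
cat >> h.py <<'E'
B0=np.array([611.5,55.]); BY=-0.05
def bw(x,y): return B0+np.array([cos(BY)*x-sin(BY)*y,sin(BY)*x+cos(BY)*y])
def slats():
    im=get_image("top"); H,S,V=masks(im); roi=np.zeros(H.shape,bool); roi[120:290,290:430]=1
    return [(b['c'],b['yaw'],b['n']) for b in blobs(im,roi&(H>22)&(H<34)&(S>90)&(V>120),14,100)]
def doslat(c,yaw,x,y,layer):
    pick(c,yaw,5,42)
    d=bw(x,y); z=20+16*(layer-1)+6.5; yw=BY+(pi/2 if layer==2 else 0)
    q=goyaw([*d,z],yw)
    move_pose([*d,170],q); w=current_width(); print("w over board",round(w,1))
    if w<18: print("LOST"); return False
    move_straight([*d,z+15],q,vel=150)
    h=move_straight([*d,z],q,vel=40,force_limit=12); print("w",round(current_width(),1),h,np.round(current_tcp_pos(),1))
    set_gripper(44); move_straight([*d,180],q,vel=150); return True
def crop(name):
    im=snap("top",name); b=cv2.resize(im[100:290,180:430],None,fx=3,fy=3,interpolation=cv2.INTER_CUBIC); cv2.imwrite(f"pics/{name}_c.png",b[:,:,::-1])
E
python3 - <<'E'
from h import *
s=slats(); print(len(s))
c,y,_=max(s,key=lambda t:t[0][1])
if doslat(c,y,0,40,1):
    move_pose([450,200,260],quat(0)); snap("side","l_side")
    s=slats(); print(len(s),s)
crop("l"); print(round(current_clock(),1))
E
```

```text
4
pick hit False z 5.5 w 22.3 22.6 t 60.4
w over board 22.1
w 22.0 False [613.4  94.9  26.3]
3 [(array([ 590.95236242, -322.91521602]), 2.987267347158169, np.int32(255)), (array([ 561.20253777, -414.01534824]), -3.037459819736338, np.int32(260)), (array([ 418.74588831, -323.29852587]), -2.998127204102151, np.int32(261))]
68.8
```

View pics/l_c.png

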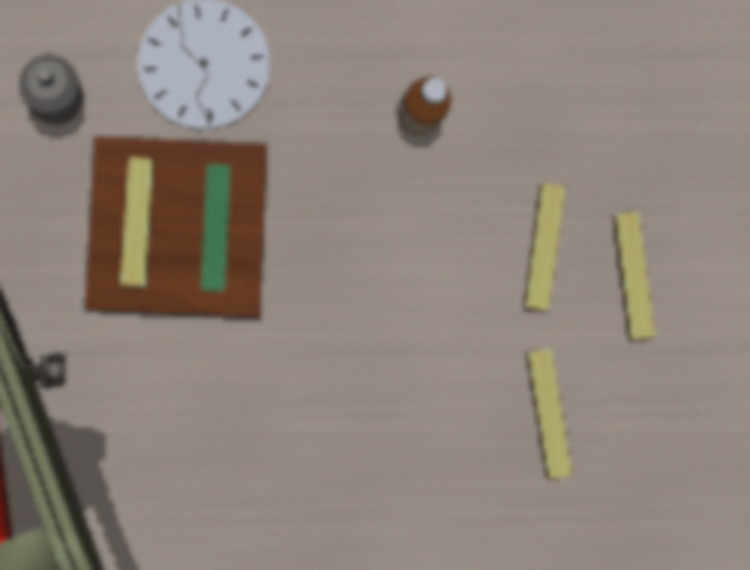

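The first slat sits squarely on the left band (≈137,222). Continuing with the second.

```bash
cat >> h.py <<'E'
def stack_blobs():
    im=get_image("top"); H,S,V=masks(im); roi=np.zeros(H.shape,bool); roi[135:215,195:285]=1
    Bi=np.array([[cos(BY),sin(BY)],[-sin(BY),cos(BY)]])
    for b in blobs(im,roi&(H>20)&(H<34)&(S>80)&(V>90),36,60): print("  on board, px",np.round(b['px'],1),"board xy",(Bi@(b['c']-B0)).round(1),"yaw",round(b['yaw']-BY,3),b['n'])
E
python3 - <<'E'
from h import *
s=slats(); c,y,_=s[0]
ok=doslat(c,y,0,-40,1)
move_pose([400,250,260],quat(0)); stack_blobs()
crop("m"); print(ok,round(current_clock(),1))
E
```

```text
pick hit False z 5.6 w 22.2 22.6 t 74.1
w over board 22.2
w 22.2 False [609.4  15.1  26.3]
  on board, px [225.2 173.5] board xy [-0.1 39.6] yaw 3.128 355
  on board, px [251.5 174.7] board xy [  0.1 -40.3] yaw 3.137 359
True 82.6
```

View pics/m_c.png

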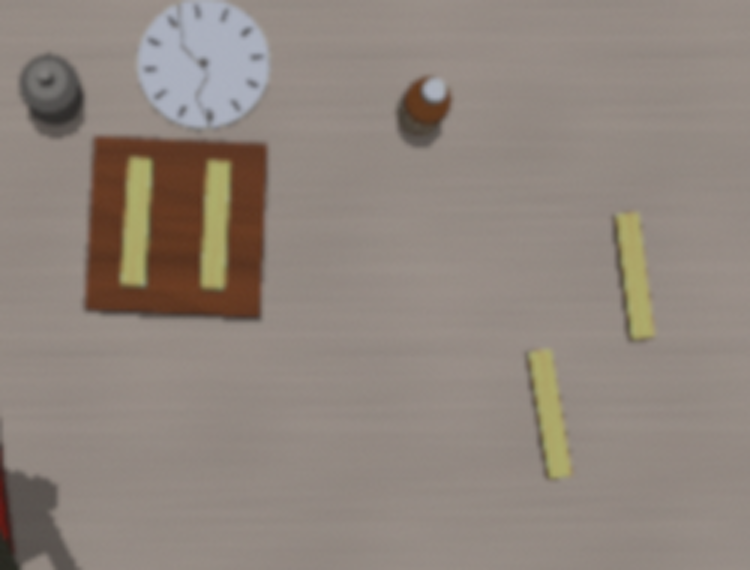

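Layer 1 sits on both bands, with centres at y = +39.6 and −40.3. Now layer 2.

```bash
python3 - <<'E'
from h import *
s=slats(); c,y,_=max(s,key=lambda t:t[0][0])
ok=doslat(c,y,40,0,2)
move_pose([400,250,260],quat(0)); stack_blobs(); snap("side","n_side")
s=slats(); print(len(s)); crop("n"); print(ok,round(current_clock(),1))
E
```

```text
pick hit False z 5.6 w 22.2 21.9 t 88.4
w over board 22.0
w 22.1 False [651.3  53.   42.3]
  on board, px [233.9 167.1] board xy [20.8 14.2] yaw 2.32 674
  on board, px [251.2 181.1] board xy [-19.6 -40.3] yaw 3.134 248
1
True 94.9
```

View pics/n_c.png

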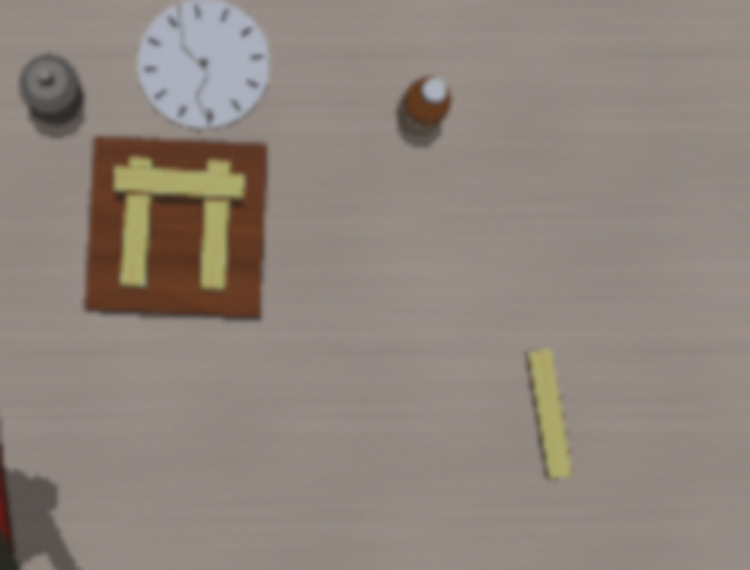

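The third slat lies crosswise over the pair (≈180,182), square and centred. Last one.

```bash
python3 - <<'E'
from h import *
s=slats(); c,y,_=s[0]
ok=doslat(c,y,-40,0,2)
move_pose([350,-250,320],quat(0)); stack_blobs(); print(ok,slats())
im=snap("side","o_side"); cv2.imwrite("pics/o_side_c.png",cv2.resize(im[150:384,90:330],None,fx=2.5,fy=2.5,interpolation=cv2.INTER_CUBIC)[:,:,::-1])
for t in ("slat_1","bin_back","bin_in","wheel_1","key_1","tray","dial","weight","oil"):
    print(t,[(round(d["p"],2),[round(float(v)) for v in d["centre"]]) for d in tip_of("side",t)])
im=snap("top","o_top"); cv2.imwrite("pics/o_top_c.png",cv2.resize(im[90:310,70:340],None,fx=2.7,fy=2.7,interpolation=cv2.INTER_CUBIC)[:,:,::-1])
print(round(current_clock(),1))
E
```

```text
pick hit False z 5.5 w 22.0 22.2 t 100.4
w over board 22.4
w 22.1 False [571.4  57.   42.3]
  on board, px [238.2 174. ] board xy [0.4 0.2] yaw 2.286 1152
True []
slat_1 [(0.8, [649, 51, 43]), (0.72, [570, 54, 45]), (0.47, [608, 17, 27]), (0.44, [612, 95, 29])]
bin_back [(0.94, [637, 416, 151])]
bin_in [(0.91, [590, 383, 50])]
wheel_1 [(0.88, [615, 403, 53])]
key_1 [(0.96, [339, 336, 8]), (0.55, [352, 274, 10]), (0.5, [614, 95, 27])]
tray [(0.84, [342, 302, -4]), (0.54, [341, 336, 8]), (0.36, [593, 378, 2])]
dial [(0.96, [784, 28, -3])]
weight [(0.7, [750, 179, -2])]
oil [(0.71, [731, -198, -1]), (0.33, [592, 381, 54])]
106.9
```

View pics/o_top_c.png

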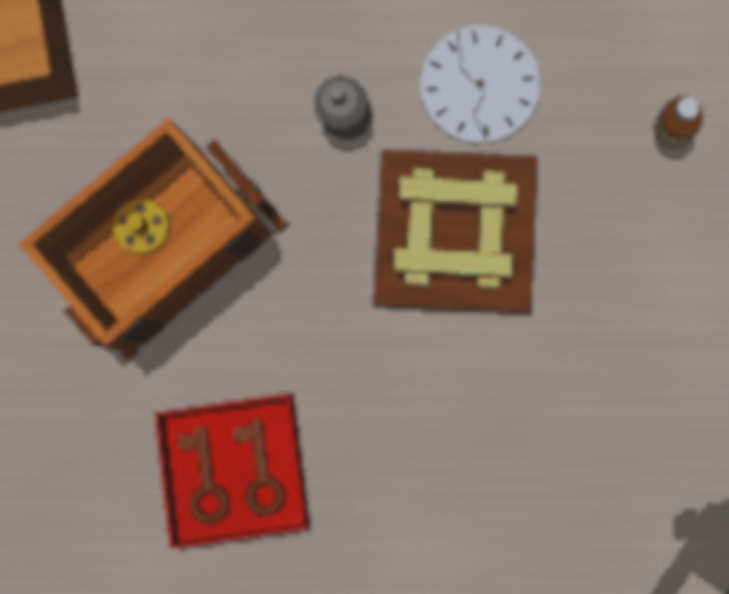

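View pics/o_side_c.png

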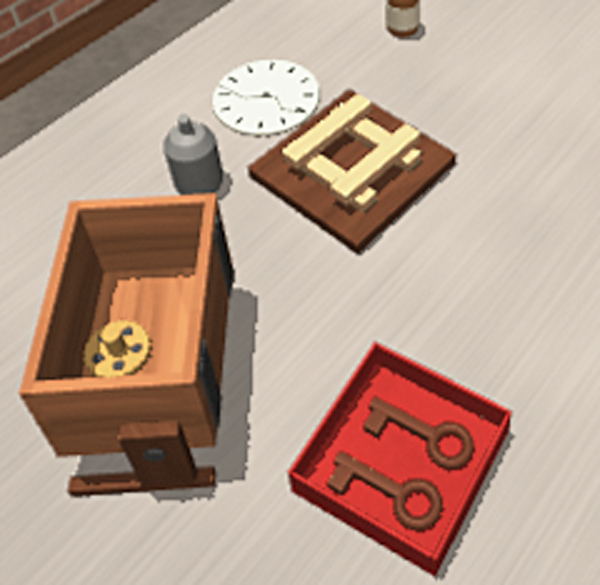

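```bash
python3 - <<'E'
from h import *
wait(0.5); job_done(); print(round(current_clock(),1))
E
```

```text
the job is handed in; nothing more can be done
the job is handed in; nothing more can be done
```

I handed the job in at about 107 s on the robot's clock; no verdict was reported. The scene held four slats, one wheel and two keys.

- **Bin:** I pushed it upright to its stop. My first level pushes jammed by friction on the front rim, so I moved up along the rim's arc instead. The final side view put its back edge at z ≈ 151 mm and its inner floor at z ≈ 50 mm, which matches upright.
- **Wheel:** it was dropped flat in the bin. It was later knocked about 3 cm towards the back, but the last pictures show it still lying on the bin floor.
- **Keys:** both lie flat in the red tray.
- **Slats:** the first two lie on the green bands at y ≈ +39.6 and −40.3 mm. The other two lie crosswise on top, commanded to x = ±40 mm and found by the networks within a few mm of that. The whole stack is centred to within 1 mm.
- **Dial, weight and oil bottle:** they read within about 5 mm of where they started, which is network noise.

No final check failed. A few low-confidence network hits, such as a "key" on the stack, disagreed with the pictures and I discounted them.

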